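Make up two sample kits

TASK

Make up the two kits on the bench. Into the blue tray go the jar with the blue cap, the brass weight and the red stopper; into the yellow tray go the jar with the cream-coloured cap and the grey weight (its square recess stays empty). Stand each thing upright in its own recess - jar in the large round one, weight in the small round one, stopper in the square one - let go of everything, and leave the beaker and the tangerine to the right of the balance where they stand.

Things in the scene. Friction and masses are not known exactly. Their poses are not given: they have to be found in the camera images.
- blue_jar: sample jar with a blue screw cap, upright cylinder 42 mm diameter, 62 mm tall (cap is the top 12 mm), 60 g; origin at the centre of its underside, z up along its axis
- cream_jar: sample jar with a cream-coloured screw cap and beige contents, upright cylinder 42 mm diameter, 62 mm tall, 60 g; origin at the centre of its underside, z up along its axis
- brass_weight: brass-coloured calibration weight, upright, 22 mm diameter, 32 mm tall, body straight up to about 18 mm and narrowing to a knob above, 100 g; origin at the centre of its underside, z up
- grey_weight: grey metal calibration weight, upright, 17 mm diameter, 26 mm tall, body straight up to about 15 mm and narrowing to a knob above, 50 g; origin at the centre of its underside, z up
- stopper: red stopper standing on its narrow end, 42 mm tall: plug 27 mm diameter at the foot, 32 mm at 24 mm height, then a straight head 36 mm diameter from 26 to 42 mm, 30 g; origin at the centre of its underside, z up
- blue_tray: flat blue kit tray, fixed, 250 x 101 x 8 mm; origin: centre of its underside, x along its length, z up. On its x axis three recesses 3 mm deep, grey floors 5 mm above the underside: large round (62 mm) for a jar at x = -80 mm, small round (44 mm) for a weight at 0, square (48 mm) for a stopper at +80 mm. Large recess nearest the robot; either tray may be the left one
- yellow_tray: flat yellow kit tray, fixed, 250 x 101 x 8 mm; origin: centre of its underside, x along its length, z up. On its x axis three recesses 3 mm deep, grey floors 5 mm above the underside: large round (62 mm) for a jar at x = -80 mm, small round (44 mm) for a weight at 0, square (48 mm) for a stopper at +80 mm. Large recess away from the robot; either tray may be the left one
- beaker: bystander, to be left alone: small glass beaker, 46 mm wide (53 mm over its spout), 59 mm tall; origin at the centre of its underside
- tangerine: bystander, to be left alone: the whole tangerine to the right of the balance, 67 mm across, 55 mm tall; origin at its underside
There are look-alikes about, which are no part of the job. What is shaped like the cream_jar but green is not meant.

How it is judged:
At the end, for the whole second after the job is handed in: Each of the five stands in its own recess of its own tray, upright within 0.12 rad, on the recess floor within 2.5 mm, within 14 mm of the recess centre along each tray axis, at rest and released; beaker and tangerine within 30 mm of their start, beaker upright within 0.12 rad (x of blue_jar in the frame of blue_tray between -0.094 and -0.066 m and y of blue_jar in the frame of blue_tray between -0.014 and 0.014 m and z of blue_jar in the frame of blue_tray between 0.0025 and 0.0075 m and angle between each of blue_jar, brass_weight, stopper, cream_jar, grey_weight, beaker's own z axis and vertical below 0.12 rad and linear speed of each of blue_jar, brass_weight, stopper, cream_jar, grey_weight below 0.02 m/s and angular speed of each of blue_jar, brass_weight, stopper, cream_jar, grey_weight below 0.3 rad/s and contact force between each of blue_jar, brass_weight, stopper, cream_jar, grey_weight and the fingers below 0.05 N and x of brass_weight in the frame of blue_tray between -0.014 and 0.014 m and y of brass_weight in the frame of blue_tray between -0.014 and 0.014 m and z of brass_weight in the frame of blue_tray between 0.0025 and 0.0075 m and x of stopper in the frame of blue_tray between 0.066 and 0.094 m and y of stopper in the frame of blue_tray between -0.014 and 0.014 m and z of stopper in the frame of blue_tray between 0.0025 and 0.0075 m and x of cream_jar in the frame of yellow_tray between -0.094 and -0.066 m and y of cream_jar in the frame of yellow_tray between -0.014 and 0.014 m and z of cream_jar in the frame of yellow_tray between 0.0025 and 0.0075 m and x of grey_weight in the frame of yellow_tray between -0.014 and 0.014 m and y of grey_weight in the frame of yellow_tray between -0.014 and 0.014 m and z of grey_weight in the frame of yellow_tray between 0.0025 and 0.0075 m and distance of each of beaker, tangerine from where it was at the start of the episode below 0.03 m); the robot touches nothing.
It fails at once if the beaker or the tangerine to the right of the balance is pushed more than 30 mm (distance of any of beaker, tangerine from where it was at the start of the episode above 0.03 m).
It also fails if it takes over 122 s, if anything falls off the work surface, if the arm or the gripper's body presses on something with over 40 N, if the wrist force passes 120 N, or if a joint passes its speed limit or range.

ROBOT

A 6-joint arm with a two-finger parallel gripper is mounted at the origin on a cart in front of the work surface, level with it; the furniture and walls round the work are solid. World frame = base frame: x ahead of the robot, y to its left, z up, the work surface at z = 0. Lengths are in m, angles in rad, forces in N, time in s.
With the tool pointing down it reaches from about 0.225 to 0.875 m from the base axis. Payload 3.4 kg.
Tool frame: the origin (TCP) lies at the very end of the fingers, on their centre line; the grasp point (between the pads) lies 19 mm behind it (tcp_to_grasp is the distance from the TCP to the grasp point, in m); z points along the fingers, y is the line along which they close (so a half turn about z gives the same grasp; the last joint's range is limited). The gripper opens to 85 mm and grips with 20 to 120 N. Pads are 22 mm wide; open, the fingers measure 114 mm over their backs; the gripper's body (76 mm by 85 mm) begins 54 mm behind the grasp point. The pads swing forward as they close: fully open they stand 13 mm farther back than shut.
Start: joints at [1.043, 0.276, 1.505, -0, 1.361, -0.121], TCP at [0.228, 0.528, 0.231] pointing down, gripper open.
Joint ranges: [-2.89, 2.89], [-0.75, 2.08], [0.22, 2.7], [-1.18, 4.32], [0.11, 2.71], [-2.7, 2.7]. Speed limits (rad/s): [2.57, 2.57, 3.14, 3.14, 3.14, 3.14].

INTERFACE

Orientations are given as a rotation vector (axis times angle).
In Python, from workcell import read_state, read_camera, finish_job, tcp_to_grasp gives the robot as it stands.
- The arm moves only by the tool creep_tool, called after ">>>" by a JSON object that holds its "name" and its "arguments", one argument or row to a line. Schema: {"type":"object","properties":{"rows":{"type":"array","items":{"type":"array","items":{"type":"number"},"minItems":5,"maxItems":5},"minItems":1,"maxItems":8},"only":{"type":"string"},"quiet":{"type":"boolean"},"lines":{"type":"string"}},"required":["rows"],"additionalProperties":false}. rows is a list of rows, 1 to 8 of them, each of 5 numbers: dx, dy, dz in shares of 0.4 m (1.0 is 0.4 m), then a turn about the tool's z in fractions of the full range, 1 being 180 degrees, then the opening from 0.0 (shut) to 1.0 (fully open); each row shifts and turns the commanded pose from where the row before left it, along the tool's axes as they then stand; what a row does not reach is not made up. A row lasts 1/8 s, in which the tool goes at most 0.0625 m and 0.188 rad, less where a joint would pass 70% of its speed; a pose out of reach is approached as far as the arm can. The fingers move at their own pace and stop on an object; the grip force is fixed at half the most. Time passes only in rows, so rows that do not move let the fingers close. The tool returns the time, the measured TCP pose, the force, the opening and the grip force at its end. only (a regular expression) keeps the lines of the reply that match it, lines (a string "A,B") keeps lines A to B, and quiet returns only ok. Shift and turn numbers lie between -1 and 1, and a call with a number outside is refused. Input that does not fit is refused with a message, and nothing moves.
- read_state(): the state, without advancing time (a new reading comes with each control period).
- read_camera(name): name is "side" or "top" or "wrist"; returns a dict with "img" (400x640x3 uint8, red, green, blue), "intrinsics" (3x3 intrinsics, pixels), "T" (4x4, takes a point from camera to world coordinates). Camera axes: x right, y down, z forward; pixel columns grow to the right and rows downward; lengths in m; the calibration is good to about 2 mm. A picture is of the moment at which its call begins. There is no depth.
- finish_job(): hands the job in; it is judged then, once.
The state is a dict: "time_s": time; "joints": joint angles; "dq": joint speeds; "joint_torque": joint torques, N m; "tcp_pos": TCP position; "ee_rot": TCP orientation; "wrist_force": force on the tool from outside, world axes, zero at the start; "torque": the same for the moment, N m; "grip_width": opening from 0.0 (shut) to 1.0 (fully open); "grasp_force": force on a finger pad.
Only numpy, scipy, OpenCV 4.12 (cv2) and the standard library are available. Lean on these libraries where they do the work, as an engineer would, in place of code of your own. Each camera call takes 0.05 s, during which the arm holds its last target. There are 200 camera calls.

## Working session

There is one attempt and no reset: what is moved stays moved. The work goes in short steps, Python scripts to look and compute and a tool call to move; the robot and the scene stay as the last step left them, time stands still between calls to the robot, and variables do not carry over. Pictures are saved under pics/ and viewed, at most 14 in all, crops included, and the job is handed in when it is done.

```bash
mkdir -p pics
```

Run:
```python
from workcell import *
import cv2,numpy as np
print(read_state(),tcp_to_grasp)
for n in("top","side","wrist"):
    c=read_camera(n);cv2.imwrite(f"pics/{n}0.png",c["img"][:,:,::-1]);print(n,c["intrinsics"].tolist(),np.round(c["T"],4).tolist())
```

```text
{'time_s': 0.0, 'joints': array([ 1.04298273e+00,  2.76604886e-01,  1.50613091e+00,  2.54880008e-06,
        1.36068453e+00, -1.20997858e-01]), 'dq': array([ 7.47625405e-04,  1.02433913e-03,  9.13862991e-04, -2.27195638e-03,
       -9.10295198e-04,  7.04514422e-05]), 'joint_torque': array([-2.66016374e-03, -4.16779947e+01, -2.45806825e+01, -6.34213320e-04,
        1.09330821e-02, -1.53623051e-05]), 'tcp_pos': array([0.22725867, 0.52761698, 0.23043495]), 'ee_rot': array([-6.34509611e-01, -3.07625092e+00,  2.71939443e-03]), 'wrist_force': array([-0.05835038, -0.21154118,  0.25368523]), 'torque': array([-0.01751337, -0.03752434, -0.02198957]), 'grasp_force': 0.0, 'grip_width': 1.0003730755818903} 0.0187
top [[478.2611021205111, 0.0, 323.68287474581524], [0.0, 478.2611021205111, 204.72725227177932], [0.0, 0.0, 1.0]] [[0.0067, -0.9972, 0.0743, 0.3982], [-1.0, -0.0067, 0.0006, -0.0558], [-0.0001, -0.0743, -0.9972, 1.6495], [0.0, 0.0, 0.0, 1.0]]
side [[489.90869167426166, 0.0, 324.3465461058934], [0.0, 489.90869167426166, 202.81568185289456], [0.0, 0.0, 1.0]] [[0.9971, 0.0578, -0.0502, 0.5826], [0.0761, -0.6785, 0.7306, -1.2], [0.0082, -0.7323, -0.6809, 1.0743], [0.0, 0.0, 0.0, 1.0]]
wrist [[280.2775064567831, 0.0, 317.3991906510191], [0.0, 280.2775064567831, 203.7975743204476], [0.0, 0.0, 1.0]] [[0.395, 0.8862, 0.242, 0.1655], [0.9187, -0.3806, -0.1056, 0.5546], [-0.0014, 0.2641, -0.9645, 0.3727], [0.0, 0.0, 0.0, 1.0]]
```

View pics/top0.png

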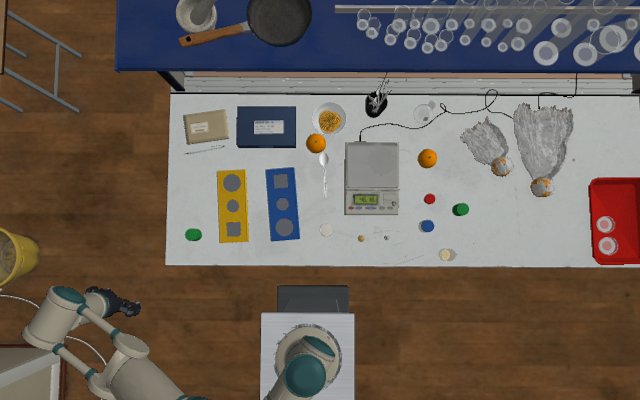

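View pics/side0.png

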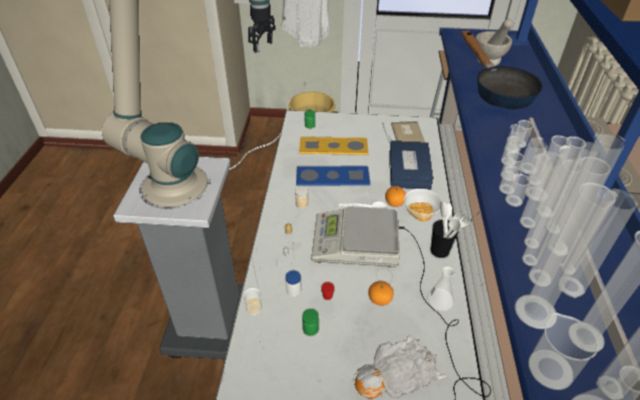

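Run:
```python
import cv2,numpy as np
t=cv2.imread("pics/top0.png");s=cv2.imread("pics/side0.png")
a=cv2.resize(t[180:280,310:470],(800,500)[:2],interpolation=cv2.INTER_CUBIC)[:, :]
a=cv2.resize(t[210:270,310:470],(800,300),interpolation=cv2.INTER_CUBIC)
b=cv2.resize(s[185:345,235:345],(198,288),interpolation=cv2.INTER_CUBIC)
def cr(u,v,h=22): return cv2.resize(s[v-h:v+h,u-h:u+h],(200,290),interpolation=cv2.INTER_CUBIC)
r=np.hstack([cr(302,199),cr(253,300),cr(287,240),cr(293,283)])
cv2.imwrite("pics/crop0.png",np.vstack([a,r]))
```

```text
(no output)
```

View pics/crop0.png

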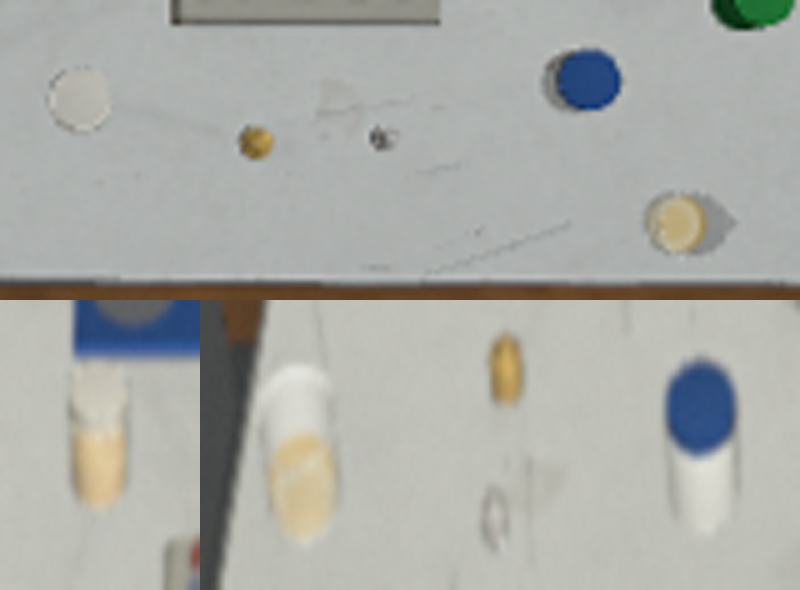

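Top view: yellow tray (232,206), blue tray (283,205), blue cap (427,226), stopper (429,199), brass weight (361,238), grey weight (386,237). Cream look-alikes: (326,230) is the opaque jar with a cream cap on top and beige contents below, so it is the cream_jar. (447,255) is open glass with a spout and see-through wall, so it is the beaker. (461,210) and (193,235) are green, so they are not meant.

Create h.py:
```python
import cv2,numpy as np
from workcell import *
from scipy.spatial.transform import Rotation as R
def ray(c,u,v,z):
    K,T=np.array(c["intrinsics"]),np.array(c["T"])
    d=T[:3,:3]@np.linalg.inv(K)@[u,v,1]; o=T[:3,3]
    return (o+d*(z-o[2])/d[2])[:2]
def proj(c,p):
    K,T=np.array(c["intrinsics"]),np.array(c["T"])
    q=K@(T[:3,:3].T@(np.array(p)-T[:3,3])); return q[:2]/q[2]
def blobs(c,lo,hi,amin=15):
    m=cv2.inRange(cv2.cvtColor(c["img"],cv2.COLOR_RGB2HSV),lo,hi)
    n,l,st,ce=cv2.connectedComponentsWithStats(m)
    return [(st[i],ce[i],(l==i).astype(np.uint8)) for i in range(1,n) if st[i][4]>=amin]
def go(x,y,z,yaw=None):
    "needed move in tool axes to tcp x,y,z; yaw=desired angle of finger (tool y) line in world"
    s=read_state();r=R.from_rotvec(s["ee_rot"]).as_matrix()
    d=r.T@(np.array([x,y,z])-s["tcp_pos"])
    a=np.arctan2(r[1,1],r[0,1]); t=None
    if yaw is not None:
        t=-(yaw-a); t=(t+np.pi/2)%np.pi-np.pi/2   # tool z is down
    print("move",np.round(d,4),"turn",t,"yawnow",round(a,3),"j6",round(s["joints"][5],2),"tcp",np.round(s["tcp_pos"],4),"t",s["time_s"])
```

Run:
```python
from h import *
c=read_camera("top");s=read_camera("side")
for n,lo,hi,z in(("yel",(18,150,100),(28,255,255),.008),("blue",(100,150,80),(120,255,255),.008)):
  for st,ce,m in blobs(c,lo,hi):
    if 150<st[0]<480 and 150<st[1]<260:
      k=cv2.findContours(m,0,2)[0][0];(u,v),wh,a=cv2.minAreaRect(k);bx=cv2.boxPoints(((u,v),wh,a))
      print(n,st,"rect",(u,v),wh)
      if st[4]>800:
        P=np.array([ray(c,*q,z) for q in bx]);print(P.round(4).tolist(),P.mean(0))
      else: print(n,ray(c,*ce,.062), ce)
for nm,lo,hi in(("stop",(0,150,80),(6,255,255)),):
  for st,ce,m in blobs(c,lo,hi):
    if 380<st[0]<480 and st[1]<260: print(nm,st,ce,ray(c,*ce,.04))
  for st,ce,m in blobs(s,lo,hi):
    if 300<ce[0]<345: print(nm,"side",st,ce,ray(s,*ce,.026))
for st,ce,m in blobs(c,(15,100,60),(28,255,255),6):
    if 350<ce[0]<372 and 225<ce[1]<250: print("brass",st,ce,ray(c,*ce,.02))
for st,ce,m in blobs(s,(12,90,60),(30,255,255),6):
    if 275<ce[0]<300 and 220<ce[1]<245: print("brass side",st,ce,ray(s,*ce,.016))
for nm,u,v,z in(("cream",325.6,229.2,.062),("grey",385.9,237.3,.018),("beaker",445.6,254.2,.059)): print(nm,ray(c,u,v,z))
```

```text
yel [427 154   8  12  43] rect (430.5, 159.5) (11.0, 7.0)
yel [ 0.67450517 -0.4134753 ] [430.95348837 158.44186047]
yel [ 217  170   32   73 1465] rect (232.45095825195312, 205.8717041015625) (71.62798309326172, 28.538257598876953)
[[0.6361, 0.3163], [0.641, 0.2177], [0.3942, 0.2024], [0.3893, 0.2999]] [0.51514596 0.25909217]
blue [ 266  168   34   73 1380] rect (282.3243103027344, 204.0540771484375) (70.97325134277344, 28.15006446838379)
[[0.6404, 0.1474], [0.6488, 0.0504], [0.4047, 0.0282], [0.3964, 0.1242]] [0.52255487 0.08756859]
blue [422 221  12  11 109] rect (427.5, 226.0) (10.0, 11.0)
blue [ 0.44873305 -0.39966635] [427.46788991 225.78899083]
stop [425 194  10  10  76] [429.46052632 198.5       ] [ 0.54161751 -0.41202876]
stop side [322 283  12  16 155] [327.30967742 289.97419355] [ 0.53884994 -0.41116271]
brass [358 236   6   6  26] [360.80769231 238.19230769] [ 0.40641041 -0.18180998]
brass side [285 224   6   9  46] [287.80434783 228.10869565] [ 0.40376636 -0.18496285]
cream [ 0.43516038 -0.06179438]
grey [ 0.41002345 -0.2673596 ]
beaker [ 0.35525285 -0.45943229]
```

Yellow tray centre (.515,.259), so cream jar to (.595,.264) and grey weight to (.515,.259). Blue tray centre (.5225,.0876), so blue jar to (.443,.080), brass to (.5225,.0876) and stopper to (.602,.095). The plan is to close along world y. First, the cream jar.

Run:
```python
from h import *
print(R.from_rotvec(read_state()["ee_rot"]).as_matrix().round(3))
go(.435,-.062,.13,np.pi/2)
```

```text
[[-0.918  0.396 -0.   ]
 [ 0.396  0.918 -0.001]
 [ 0.    -0.001 -1.   ]]
move [-0.4241 -0.4595  0.1012] turn -0.40677199152015 yawnow 1.164 j6 -0.12 tcp [0.2274 0.5279 0.2309] t 0.25
```

The manual's scale: shifts go in shares of 0.4 m and turns go in shares of 180 degrees. Converting my numbers, -0.054 m / 0.4 = -0.135, -0.019 m / 0.4 = -0.0475, -0.136 rad / 3.1416 = -0.0433.

>>> {"name": "creep_tool", "arguments": {
  "rows": [
    [0,0,0,-0.0433,1],
    [0,0,0,-0.0433,1],
    [0,0,0,-0.043,1],
    [-0.0475,-0.135,0,0,1],
    [-0.0475,-0.135,0,0,1],
    [-0.0475,-0.135,0,0,1],
    [-0.0475,-0.135,0,0,1],
    [-0.0475,-0.135,0,0,1]
  ]
}}

```text
time_s: 1.25
tcp_pos: [0.3229, 0.2565, 0.2314]
ee_rot: [-0.001, 3.141, 0.0]
wrist_force: [1.5, -0.2, 0.2]
grip_width: 1.005
grasp_force: 0.0
```

>>> {"name": "creep_tool", "arguments": {
  "rows": [
    [-0.0475,-0.135,0.025,0,1],
    [-0.0475,-0.135,0.025,0,1],
    [-0.0475,-0.135,0.05,0,1],
    [-0.0475,-0.135,0.05,0,1],
    [-0.0475,-0.135,0.05,0,1],
    [-0.045,-0.125,0.05,0,1],
    [0,0,0,0,1]
  ]
}}

```text
time_s: 2.12
tcp_pos: [0.4363, -0.065, 0.13]
ee_rot: [-0.008, -3.14, 0.0]
wrist_force: [0.1, 0.0, 0.9]
grip_width: 0.998
grasp_force: 0.0
```

```bash
python3 -c "
from h import *
go(.435,-.062,.018,np.pi/2)
cv2.imwrite('pics/w1.png',read_camera('wrist')['img'][:,:,::-1])"
```

```text
move [0.0011 0.003  0.112 ] turn -0.0050058627799001165 yawnow 1.566 j6 -1.87 tcp [ 0.4363 -0.065   0.13  ] t 2.125
```

View pics/w1.png

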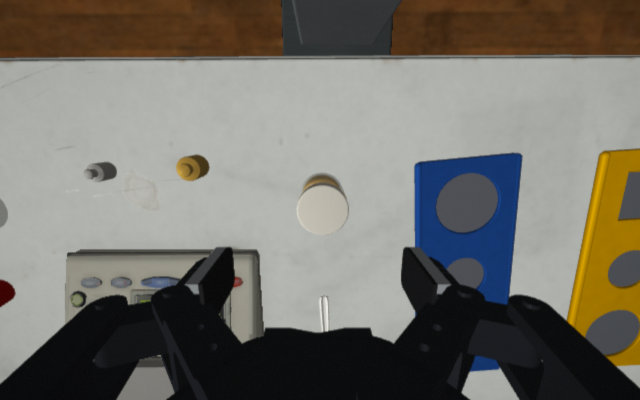

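Wrist view: cream jar cap at (322,208), brass weight (193,167), grey weight (100,171), blue tray large recess (467,203), weight recess (463,274). I'll check these against the top-view positions.

Run:
```python
from h import *
c=read_camera("wrist")
for n,u,v,z in(("cream",322.5,208,.062),("brass knob",185,168,.029),("brass base",199,167,.009),("grey knob",91,173,.023),("grey base",105,171.5,.008),("bl jar rec",467,203,.005)):print(n,ray(c,u,v,z))
go(.435,-.062,.018,np.pi/2)
```

```text
cream [ 0.42919366 -0.05866427]
brass knob [ 0.40210262 -0.1778052 ]
brass base [ 0.40396109 -0.17395399]
grey knob [ 0.40717487 -0.26535545]
grey base [ 0.40810977 -0.26395132]
bl jar rec [0.44091412 0.08551855]
move [ 0.     -0.0002  0.113 ] turn -0.0016378190827046613 yawnow 1.569 j6 -1.87 tcp [ 0.4352 -0.062   0.131 ] t 2.225
```

To row units: 0.043 m / 0.4 = 0.1075, 0.04 m / 0.4 = 0.1.

>>> {"name": "creep_tool", "arguments": {
  "rows": [
    [0.0075,0.005,0.075,0,1],
    [0,0,0.1,0,1],
    [0,0,0.1075,0,1],
    [0,0,0,0,1],
    [0,0,0,0,0],
    [0,0,0,0,0],
    [0,0,0,0,0],
    [0,0,0,0,0]
  ]
}}

```text
time_s: 3.22
tcp_pos: [0.434, -0.0601, 0.0201]
ee_rot: [-0.0, 3.138, -0.001]
wrist_force: [-1.0, 0.9, 7.9]
grip_width: 0.481
grasp_force: 59.8
```

>>> {"name": "creep_tool", "arguments": {
  "rows": [
    [0,0,0,0,0],
    [0,0,-0.075,0,0],
    [0,0,-0.125,0,0],
    [0,0,-0.125,0,0],
    [0,0,0,0,0]
  ]
}}

```text
time_s: 3.85
tcp_pos: [0.4358, -0.0608, 0.1529]
ee_rot: [-0.0, 3.131, -0.005]
wrist_force: [1.1, 0.3, -1.2]
grip_width: 0.475
grasp_force: 60.7
```

```bash
python3 -c "
from h import *
go(.595,.264,.14,np.pi/2+.064)"
```

```text
move [-0.1591  0.3248  0.0135] turn -0.06387448402500961 yawnow 1.571 j6 -1.87 tcp [ 0.4358 -0.0608  0.1529] t 3.85
```

To row units: 0.047 m / 0.4 = 0.1175, 0.046 m / 0.4 = 0.115.

>>> {"name": "creep_tool", "arguments": {
  "rows": [
    [-0.055,0.115,0,0,0],
    [-0.0575,0.115,0,0,0],
    [-0.0575,0.1175,0,0,0],
    [-0.0575,0.1175,0,0,0],
    [-0.0575,0.1175,0,0,0],
    [-0.0575,0.115,0,0,0],
    [-0.055,0.115,0,0,0],
    [0,0,0,0,0]
  ]
}}

```text
time_s: 4.85
tcp_pos: [0.5922, 0.2682, 0.1466]
ee_rot: [0.005, -3.141, -0.001]
wrist_force: [0.2, -0.5, -0.5]
grip_width: 0.48
grasp_force: 61.0
```

```bash
python3 -c "
from h import *
go(.595,.264,.025,np.pi/2)
cv2.imwrite('pics/w2.png',read_camera('wrist')['img'][:,:,::-1])"
```

```text
move [-0.0029 -0.0044  0.1216] turn 0.0034306326758815064 yawnow 1.574 j6 -1.26 tcp [0.5922 0.2682 0.1466] t 4.85
```

View pics/w2.png

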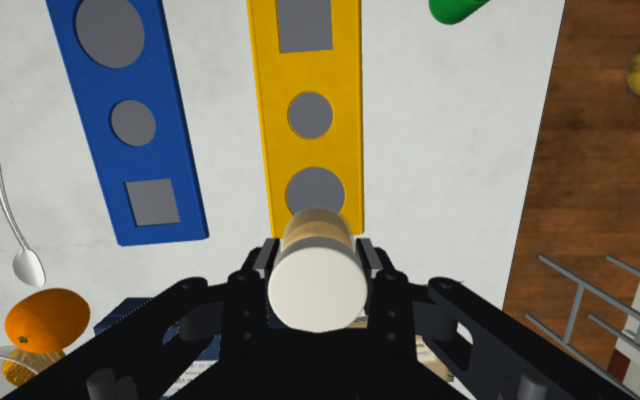

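Wrist view: cream jar held upright. Yellow weight recess at (310,116), blue weight recess (133,122), square recess (152,202), and the tray's large recess is partly hidden behind the jar at (315,195).

Run:
```python
from h import *
c=read_camera("wrist")
for n,u,v in(("y weight",310,116),("b weight",133,122),("b square",152,202),("b jar",111,32),("y square",305,24)):print(n,ray(c,u,v,.006))
print(ray(c,318,290,.062+.1267))
go(.595,.264,.025,np.pi/2)
```

```text
y weight [0.51308975 0.25901712]
b weight [0.51918658 0.08741375]
b square [0.59938376 0.0936878 ]
b jar [0.44170037 0.08079088]
y square [0.43484271 0.25485569]
[0.58725828 0.26672286]
move [-0.0049 -0.0008  0.1218] turn 0.0013108117385229878 yawnow 1.572 j6 -1.26 tcp [0.5904 0.265  0.1468] t 4.95
```

To row units: 0.04 m / 0.4 = 0.1, -0.004 m / 0.4 = -0.01.

>>> {"name": "creep_tool", "arguments": {
  "rows": [
    [-0.01,-0.0025,0.1,0,0],
    [0,0,0.1,0,0],
    [0,0,0.075,0,0],
    [0,0,0.0175,0,0],
    [0,0,0.01,0,0],
    [0,0,0,0,0]
  ]
}}

```text
time_s: 5.7
tcp_pos: [0.5963, 0.264, 0.0285]
ee_rot: [0.0, 3.14, 0.001]
wrist_force: [-0.4, 0.5, -0.2]
grip_width: 0.477
grasp_force: 61.0
```

```bash
python3 -c "
from h import *
go(.594,.264,.025,np.pi/2)"
```

```text
move [ 0.0023 -0.      0.0035] turn -0.00022658218733595525 yawnow 1.571 j6 -1.26 tcp [0.5963 0.264  0.0285] t 5.7
```

To row units: 0.002 m / 0.4 = 0.005, 0.001 m / 0.4 = 0.0025.

>>> {"name": "creep_tool", "arguments": {
  "rows": [
    [0.005,0,0.005,0,0],
    [0,0,0.0025,0,0],
    [0,0,0.0025,0,0],
    [0,0,0,0,0]
  ]
}}

```text
time_s: 6.2
tcp_pos: [0.5936, 0.2644, 0.0252]
ee_rot: [-0.001, 3.141, 0.0]
wrist_force: [-2.6, -0.7, 7.3]
grip_width: 0.478
grasp_force: 61.5
```

>>> {"name": "creep_tool", "arguments": {
  "rows": [
    [0,0,0,0,1],
    [0,0,0,0,1],
    [0,0,0,0,1],
    [0,0,-0.075,0,1],
    [0,0,-0.125,0,1],
    [0,0,-0.125,0,1],
    [0,0,0,0,1]
  ]
}}

```text
time_s: 7.08
tcp_pos: [0.5966, 0.2652, 0.1584]
ee_rot: [-0.0, 3.132, 0.005]
wrist_force: [-0.2, 0.5, 0.0]
grip_width: 0.998
grasp_force: 0.0
```

```bash
python3 -c "
from h import *
go(.409,-.2655,.13,np.pi/2)"
```

```text
move [ 0.188  -0.5307  0.0248] turn 0.0002832001233492587 yawnow 1.571 j6 -1.26 tcp [0.5966 0.2652 0.1584] t 7.075
```

To row units: -0.053 m / 0.4 = -0.1325, 0.019 m / 0.4 = 0.0475.

>>> {"name": "creep_tool", "arguments": {
  "rows": [
    [0.0475,-0.1325,0,0,1],
    [0.0475,-0.1325,0,0,1],
    [0.0475,-0.1325,0,0,1],
    [0.0475,-0.1325,0,0,1],
    [0.0475,-0.1325,0,0,1],
    [0.0475,-0.1325,0,0,1],
    [0.0475,-0.1325,0,0,1],
    [0.0475,-0.1325,0,0,1]
  ]
}}

```text
time_s: 8.07
tcp_pos: [0.4404, -0.1611, 0.1524]
ee_rot: [0.001, -3.141, -0.001]
wrist_force: [0.4, -1.1, 0.2]
grip_width: 0.998
grasp_force: 0.0
```

>>> {"name": "creep_tool", "arguments": {
  "rows": [
    [0.045,-0.1325,0.05,0,1],
    [0.045,-0.1325,0.05,0,1],
    [0,0,0,0,1],
    [0,0,0,0,1]
  ]
}}

```text
time_s: 8.57
tcp_pos: [0.4052, -0.2652, 0.1125]
ee_rot: [-0.002, -3.14, -0.003]
wrist_force: [0.7, 0.2, 0.2]
grip_width: 1.001
grasp_force: 0.0
```

```bash
python3 -c "
from h import *
c=read_camera('wrist');cv2.imwrite('pics/w3.png',c['img'][:,:,::-1])
go(.409,-.2655,.007,np.pi/2)"
```

```text
move [-0.0034 -0.0008  0.1059] turn 0.00048026668056921906 yawnow 1.571 j6 -2.29 tcp [ 0.4056 -0.2649  0.1129] t 8.625
```

View pics/w3.png

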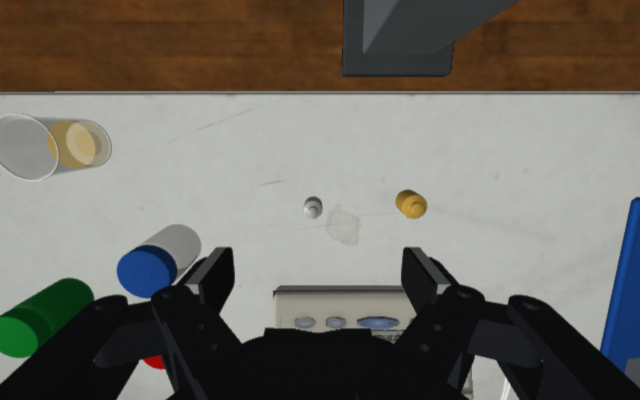

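Wrist view: grey weight at (313,208), brass (411,205), beaker (60,145), blue cap (146,271), stopper partly hidden at (155,362).

Run:
```python
from h import *
c=read_camera("wrist")
for n,u,v,z in(("grey",313,211.5,.024),("grey",313,205,.006),("brass",414,208,.03),("brassb",407,200,.006),("bluecap",146,271,.062)):print(n,ray(c,u,v,z))
go(.409,-.2655,.007,np.pi/2)
```

```text
grey [ 0.40846063 -0.26814469]
grey [ 0.40765695 -0.26838196]
brass [ 0.40352429 -0.18355846]
brassb [ 0.40282683 -0.18202873]
bluecap [ 0.44447139 -0.39523068]
move [-0.0031 -0.0009  0.1062] turn 0.0014630922212259811 yawnow 1.572 j6 -2.29 tcp [ 0.4059 -0.2647  0.1132] t 8.675
```

To row units: 0.04 m / 0.4 = 0.1, 0.006 m / 0.4 = 0.015.

>>> {"name": "creep_tool", "arguments": {
  "rows": [
    [-0.0075,-0.0075,0.1,0,1],
    [0,0,0.1,0,1],
    [0,0,0.05,0,1],
    [0,0,0.015,0,0.6],
    [0,0,0,0,0.6],
    [0,0,0,0,0],
    [0,0,0,0,0],
    [0,0,0,0,0]
  ]
}}

```text
time_s: 9.68
tcp_pos: [0.4093, -0.2693, 0.0084]
ee_rot: [0.0, 3.14, -0.002]
wrist_force: [-0.0, 0.7, 6.6]
grip_width: 0.157
grasp_force: 58.6
```

>>> {"name": "creep_tool", "arguments": {
  "rows": [
    [0,0,0,0,0],
    [0,0,0,0,0],
    [0,0,0,0,0]
  ]
}}

```text
time_s: 10.05
tcp_pos: [0.4093, -0.2693, 0.0084]
ee_rot: [0.0, 3.14, -0.002]
wrist_force: [-0.2, 0.8, 5.7]
grip_width: 0.156
grasp_force: 58.6
```

To row units: 0.004 m / 0.4 = 0.01.

>>> {"name": "creep_tool", "arguments": {
  "rows": [
    [0,0,0,0,0.5],
    [0,0,0,0,0.5],
    [0,0,0.01,0,0.5],
    [0,0,0,0,0],
    [0,0,0,0,0],
    [0,0,0,0,0],
    [0,0,0,0,0]
  ]
}}

```text
time_s: 10.92
tcp_pos: [0.4087, -0.2688, 0.0032]
ee_rot: [-0.0, 3.142, 0.0]
wrist_force: [0.2, 0.6, -0.3]
grip_width: 0.165
grasp_force: 58.5
```

>>> {"name": "creep_tool", "arguments": {
  "rows": [
    [0,0,-0.05,0,0],
    [0,0,-0.1,0,0],
    [0,0,-0.125,0,0],
    [0,0,0,0,0]
  ]
}}

```text
time_s: 11.42
tcp_pos: [0.4111, -0.2709, 0.117]
ee_rot: [-0.0, 3.135, -0.009]
wrist_force: [0.5, -0.9, -0.7]
grip_width: 0.168
grasp_force: 58.6
```

```bash
python3 -c "
from h import *
c=read_camera('wrist');cv2.imwrite('pics/w4.png',c['img'][100:340,180:480,::-1])
go(.514,.259,.13,np.pi/2)"
```

```text
move [-0.1045  0.5286 -0.0162] turn 0.00022356416141278146 yawnow 1.571 j6 -2.3 tcp [ 0.4096 -0.2697  0.1149] t 11.475
```

View pics/w4.png

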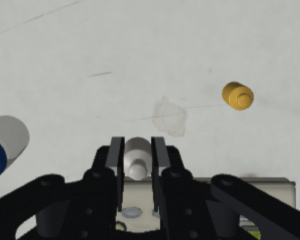

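Grey weight is held upright at crop position (138,158).

To row units: 0.053 m / 0.4 = 0.1325, -0.02 m / 0.4 = -0.05.

>>> {"name": "creep_tool", "arguments": {
  "rows": [
    [-0.025,0.1325,-0.05,0,0],
    [-0.025,0.1325,-0.05,0,0],
    [-0.025,0.1325,0,0,0],
    [-0.025,0.1325,0,0,0],
    [-0.025,0.1325,0,0,0],
    [-0.025,0.1325,0,0,0],
    [-0.0275,0.1325,0,0,0],
    [-0.0275,0.1325,0,0,0]
  ]
}}

```text
time_s: 12.48
tcp_pos: [0.4896, 0.1567, 0.1515]
ee_rot: [0.001, -3.138, 0.001]
wrist_force: [0.9, -0.5, -0.6]
grip_width: 0.166
grasp_force: 58.7
```

>>> {"name": "creep_tool", "arguments": {
  "rows": [
    [-0.0275,0.1325,0.05,0,0],
    [-0.0275,0.13,0.05,0,0],
    [0,0,0.075,0,0],
    [0,0,0.075,0,0],
    [0,0,0,0,0],
    [0,0,0,0,0]
  ]
}}

```text
time_s: 13.22
tcp_pos: [0.5127, 0.2601, 0.0533]
ee_rot: [-0.0, -3.141, 0.0]
wrist_force: [0.6, -0.3, 0.0]
grip_width: 0.168
grasp_force: 58.8
```

```bash
python3 -c "
from h import *
c=read_camera('wrist');cv2.imwrite('pics/w5.png',c['img'][:,:,::-1])
go(.514,.259,.009,np.pi/2)"
```

```text
move [-0.0007 -0.0012  0.045 ] turn -0.00011590229662661322 yawnow 1.571 j6 -1.22 tcp [0.5132 0.2602 0.054 ] t 13.275
```

View pics/w5.png

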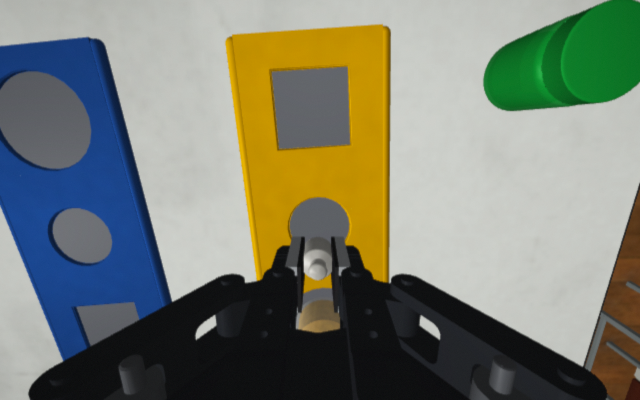

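Grey weight is above the yellow tray's small recess (319,225), with the cream jar standing in the large recess behind the fingers (320,310).

To row units: 0.02 m / 0.4 = 0.05, 0.015 m / 0.4 = 0.0375.

>>> {"name": "creep_tool", "arguments": {
  "rows": [
    [0,-0.0025,0.05,0,0],
    [0,0,0.0375,0,0],
    [0,0,0.01,0,0],
    [0,0,0.0075,0,0],
    [0,0,0.005,0,0],
    [0,0,0,0,0]
  ]
}}

```text
time_s: 14.02
tcp_pos: [0.5127, 0.2593, 0.0095]
ee_rot: [-0.0, 3.141, 0.0]
wrist_force: [-0.7, -0.2, -1.3]
grip_width: 0.165
grasp_force: 58.8
```

To row units: 0.001 m / 0.4 = 0.0025.

>>> {"name": "creep_tool", "arguments": {
  "rows": [
    [0,0,0.0025,0,0],
    [0,0,0,0,0]
  ]
}}

```text
time_s: 14.28
tcp_pos: [0.5126, 0.2592, 0.0084]
ee_rot: [-0.0, 3.141, 0.0]
wrist_force: [-0.9, 0.6, -0.5]
grip_width: 0.165
grasp_force: 58.8
```

>>> {"name": "creep_tool", "arguments": {
  "rows": [
    [0,0,0,0,0.7],
    [0,0,0,0,0.7],
    [0,0,0,0,0.7],
    [0,0,-0.075,0,0.7],
    [0,0,-0.125,0,0.7],
    [0,0,-0.125,0,1],
    [0,0,0,0,1]
  ]
}}

```text
time_s: 15.15
tcp_pos: [0.5156, 0.2603, 0.1429]
ee_rot: [-0.0, 3.132, 0.005]
wrist_force: [-0.1, 0.1, -0.9]
grip_width: 1.002
grasp_force: 0.0
```

```bash
python3 -c "
from h import *
c=read_camera('wrist');cv2.imwrite('pics/w6.png',c['img'][:,:,::-1])
go(.447,-.398,.14,np.pi/2)"
```

```text
move [ 0.0669 -0.6576 -0.001 ] turn 0.0002594064994210221 yawnow 1.571 j6 -1.22 tcp [0.5137 0.2596 0.1404] t 15.2
```

View pics/w6.png

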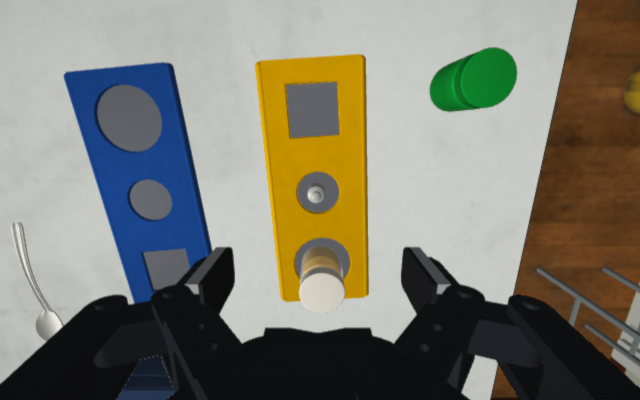

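Grey weight stands centred in its recess (317,192) and the cream jar stands in its own (320,270). Brass next.

To row units: -0.056 m / 0.4 = -0.14, -0.055 m / 0.4 = -0.1375.

>>> {"name": "creep_tool", "arguments": {
  "rows": [
    [0.035,-0.1375,0,0,1],
    [0.035,-0.1375,0,0,1],
    [0.035,-0.1375,0,0,1],
    [0.035,-0.1375,0,0,1],
    [0.035,-0.1375,0,0,1],
    [0.035,-0.1375,0,0,1],
    [0.0325,-0.14,0,0,1],
    [0.0325,-0.14,0,0,1]
  ]
}}

```text
time_s: 16.2
tcp_pos: [0.401, -0.1839, 0.1368]
ee_rot: [0.0, -3.139, -0.003]
wrist_force: [0.8, -0.1, 0.6]
grip_width: 1.003
grasp_force: 0.0
```

>>> {"name": "creep_tool", "arguments": {
  "rows": [
    [0,0,0.1,0,1],
    [0,0,0.1,0,1],
    [0,0,0,0,1],
    [0,0,0,0,1]
  ]
}}

```text
time_s: 16.7
tcp_pos: [0.4029, -0.1828, 0.0585]
ee_rot: [0.001, -3.141, -0.0]
wrist_force: [-0.8, -0.2, -0.1]
grip_width: 1.0
grasp_force: 0.0
```

```bash
python3 -c "
from h import *
go(.404,-.182,.004,np.pi/2)"
```

```text
move [-0.0011  0.0008  0.0545] turn 0.0005359168878167342 yawnow 1.571 j6 -2.15 tcp [ 0.4029 -0.1828  0.0585] t 16.7
```

To row units: 0.03 m / 0.4 = 0.075, 0.02 m / 0.4 = 0.05.

>>> {"name": "creep_tool", "arguments": {
  "rows": [
    [-0.0025,0.0025,0.075,0,0.6],
    [0,0,0.05,0,0.6],
    [0,0,0.0113,0,0.6],
    [0,0,0,0,0],
    [0,0,0,0,0],
    [0,0,0,0,0],
    [0,0,0,0,0],
    [0,0,0,0,0]
  ]
}}

```text
time_s: 17.7
tcp_pos: [0.4047, -0.1823, 0.0051]
ee_rot: [-0.0, 3.139, -0.002]
wrist_force: [0.4, 0.7, 6.3]
grip_width: 0.223
grasp_force: 58.9
```

>>> {"name": "creep_tool", "arguments": {
  "rows": [
    [0,0,-0.075,0,0],
    [0,0,-0.125,0,0],
    [0,0,-0.125,0,0],
    [0,0,0,0,0]
  ]
}}

```text
time_s: 18.2
tcp_pos: [0.4064, -0.1836, 0.138]
ee_rot: [-0.001, 3.133, -0.009]
wrist_force: [-0.5, 0.8, -0.8]
grip_width: 0.232
grasp_force: 59.2
```

```bash
python3 -c "
from h import *
go(.521,.0875,.13,np.pi/2)"
```

```text
move [-0.1146  0.2711  0.0074] turn 0.0003296814311186669 yawnow 1.571 j6 -2.15 tcp [ 0.4064 -0.1836  0.138 ] t 18.2
```

To row units: 0.045 m / 0.4 = 0.1125, 0.04 m / 0.4 = 0.1.

>>> {"name": "creep_tool", "arguments": {
  "rows": [
    [-0.05,0.1125,0,0,0],
    [-0.05,0.1125,0,0,0],
    [-0.05,0.1125,0,0,0],
    [-0.0475,0.1125,0,0,0],
    [-0.0475,0.1125,0,0,0],
    [-0.0475,0.1125,0,0,0],
    [0,0,0.075,0,0],
    [0,0,0.1,0,0]
  ]
}}

```text
time_s: 19.2
tcp_pos: [0.5209, 0.0891, 0.0627]
ee_rot: [-0.003, 3.14, 0.0]
wrist_force: [1.1, -0.5, -1.6]
grip_width: 0.231
grasp_force: 59.3
```

>>> {"name": "creep_tool", "arguments": {
  "rows": [
    [0,0,0,0,0],
    [0,0,0,0,0]
  ]
}}

```text
time_s: 19.45
tcp_pos: [0.521, 0.0881, 0.0642]
ee_rot: [0.0, 3.141, 0.0]
wrist_force: [0.3, 0.0, -0.6]
grip_width: 0.226
grasp_force: 59.3
```

```bash
python3 -c "
from h import *
go(.521,.0875,.01,np.pi/2)"
```

```text
move [-0.     -0.0006  0.0542] turn -3.044952505426579e-05 yawnow 1.571 j6 -1.54 tcp [0.521  0.0881 0.0642] t 19.45
```

Target TCP about .0095.

To row units: 0.03 m / 0.4 = 0.075, 0.015 m / 0.4 = 0.0375.

>>> {"name": "creep_tool", "arguments": {
  "rows": [
    [0,0,0.075,0,0],
    [0,0,0.0375,0,0],
    [0,0,0.0125,0,0],
    [0,0,0.005,0,0],
    [0,0,0.0025,0,0],
    [0,0,0,0,0],
    [0,0,0,0,0]
  ]
}}

```text
time_s: 20.32
tcp_pos: [0.5209, 0.0882, 0.0111]
ee_rot: [-0.0, 3.141, 0.0]
wrist_force: [0.1, -0.1, -0.7]
grip_width: 0.231
grasp_force: 59.3
```

To row units: 0.001 m / 0.4 = 0.0025, 0.0005 m / 0.4 = 0.0013.

>>> {"name": "creep_tool", "arguments": {
  "rows": [
    [0,0,0.0025,0,0],
    [0,0,0.0013,0,0],
    [0,0,0,0,0]
  ]
}}

```text
time_s: 20.7
tcp_pos: [0.5209, 0.0882, 0.0101]
ee_rot: [-0.0, 3.141, 0.0]
wrist_force: [-1.7, 0.1, 5.9]
grip_width: 0.23
grasp_force: 60.0
```

>>> {"name": "creep_tool", "arguments": {
  "rows": [
    [0,0,0,0,0.7],
    [0,0,0,0,0.7],
    [0,0,0,0,0.7],
    [0,0,-0.075,0,0.7],
    [0,0,-0.125,0,0.7],
    [0,0,-0.125,0,1],
    [0,0,0,0,1]
  ]
}}

```text
time_s: 21.58
tcp_pos: [0.5238, 0.0883, 0.1434]
ee_rot: [-0.0, 3.132, 0.001]
wrist_force: [-0.2, -0.7, -0.7]
grip_width: 0.998
grasp_force: 0.0
```

```bash
python3 -c "
from h import *
go(.447,-.398,.14,np.pi/2)"
```

```text
move [ 0.0769 -0.4863  0.0025] turn 0.0003107725848845444 yawnow 1.571 j6 -1.54 tcp [0.5238 0.0883 0.1434] t 21.575
```

To row units: -0.054 m / 0.4 = -0.135, 0.009 m / 0.4 = 0.0225.

>>> {"name": "creep_tool", "arguments": {
  "rows": [
    [0.02,-0.135,0,0,1],
    [0.02,-0.135,0,0,1],
    [0.02,-0.135,0,0,1],
    [0.02,-0.135,0,0,1],
    [0.02,-0.135,0,0,1],
    [0.02,-0.135,0,0,1],
    [0.0225,-0.135,0,0,1],
    [0.0225,-0.135,0,0,1]
  ]
}}

```text
time_s: 22.58
tcp_pos: [0.4536, -0.345, 0.1378]
ee_rot: [-0.0, -3.14, -0.003]
wrist_force: [0.3, 0.3, 0.3]
grip_width: 0.996
grasp_force: 0.0
```

>>> {"name": "creep_tool", "arguments": {
  "rows": [
    [0.0225,-0.135,0,0,1],
    [0,0,0,0,1],
    [0,0,0,0,1]
  ]
}}

```text
time_s: 22.95
tcp_pos: [0.445, -0.3967, 0.1378]
ee_rot: [-0.001, -3.14, -0.005]
wrist_force: [0.0, 0.6, 0.9]
grip_width: 1.001
grasp_force: 0.0
```

```bash
python3 -c "
from h import *
c=read_camera('wrist');cv2.imwrite('pics/w7.png',c['img'][:,:,::-1])
for lo,hi,z in(((100,150,60),(120,255,255),.062),((0,150,60),(6,255,255),.042)):
  for st,ce,m in blobs(c,lo,hi,200): print(st,ce,ray(c,*ce,z))
go(.447,-.398,.018,np.pi/2)"
```

```text
[ 290  191   49   47 1821] [313.85722131 214.07413509] [ 0.44588141 -0.39902904]
[ 284  269   36   46 1236] [302.11488673 293.03398058] [ 0.53174116 -0.4107825 ]
move [-0.0019 -0.0021  0.1201] turn 0.0004725811877233088 yawnow 1.571 j6 -2.42 tcp [ 0.4452 -0.3962  0.1381] t 23.0
```

View pics/w7.png

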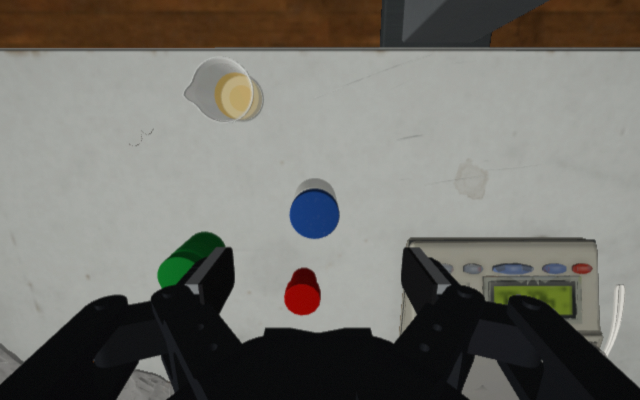

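Wrist view: blue cap (314,214), stopper (302,293), beaker (225,90) well clear of the finger line, green jar (190,260).

To row units: 0.045 m / 0.4 = 0.1125, 0.03 m / 0.4 = 0.075.

>>> {"name": "creep_tool", "arguments": {
  "rows": [
    [-0.005,-0.0075,0.075,0,1],
    [0,0,0.1125,0,1],
    [0,0,0.1125,0,1],
    [0,0,0,0,1],
    [0,0,0,0,0],
    [0,0,0,0,0],
    [0,0,0,0,0],
    [0,0,0,0,0]
  ]
}}

```text
time_s: 24.0
tcp_pos: [0.449, -0.4019, 0.0216]
ee_rot: [-0.0, 3.138, -0.004]
wrist_force: [0.2, 1.4, 6.8]
grip_width: 0.471
grasp_force: 60.6
```

>>> {"name": "creep_tool", "arguments": {
  "rows": [
    [0,0,0,0,0],
    [0,0,-0.075,0,0],
    [0,0,-0.125,0,0],
    [0,0,-0.15,0,0],
    [0,0,0,0,0],
    [0,0,0,0,0]
  ]
}}

```text
time_s: 24.75
tcp_pos: [0.4473, -0.4005, 0.1594]
ee_rot: [-0.0, 3.142, 0.0]
wrist_force: [-0.4, -0.2, -0.9]
grip_width: 0.477
grasp_force: 60.7
```

```bash
python3 -c "
from h import *
go(.442,.081,.14,np.pi/2)"
```

```text
move [0.0053 0.4815 0.0195] turn 5.5553197368274354e-05 yawnow 1.571 j6 -2.42 tcp [ 0.4473 -0.4005  0.1594] t 24.75
```

To row units: 0.06 m / 0.4 = 0.15, 0.001 m / 0.4 = 0.0025.

>>> {"name": "creep_tool", "arguments": {
  "rows": [
    [0.0025,0.15,0,0,0],
    [0.0025,0.15,0,0,0],
    [0.0025,0.15,0,0,0],
    [0.0025,0.15,0,0,0],
    [0.0025,0.15,0,0,0],
    [0,0.15,0,0,0],
    [0,0.15,0,0,0],
    [0,0.15,0,0,0]
  ]
}}

```text
time_s: 25.75
tcp_pos: [0.441, 0.0809, 0.1577]
ee_rot: [-0.0, -3.138, 0.0]
wrist_force: [0.2, -0.2, -1.1]
grip_width: 0.477
grasp_force: 60.9
```

>>> {"name": "creep_tool", "arguments": {
  "rows": [
    [0,0,0.075,0,0],
    [0,0,0.1,0,0],
    [0,0,0.05,0,0],
    [0,0,0,0,0],
    [0,0,0,0,0]
  ]
}}

```text
time_s: 26.38
tcp_pos: [0.4426, 0.0791, 0.0692]
ee_rot: [0.0, -3.141, -0.0]
wrist_force: [-0.2, -0.2, -0.6]
grip_width: 0.476
grasp_force: 61.0
```

```bash
python3 -c "
from h import *
c=read_camera('wrist');cv2.imwrite('pics/w8.png',c['img'][:,:,::-1])
go(.442,.081,.026,np.pi/2)"
```

```text
move [0.0011 0.0019 0.0437] turn -3.7771579266321353e-05 yawnow 1.571 j6 -1.55 tcp [0.4431 0.0791 0.0697] t 26.425
```

View pics/w8.png

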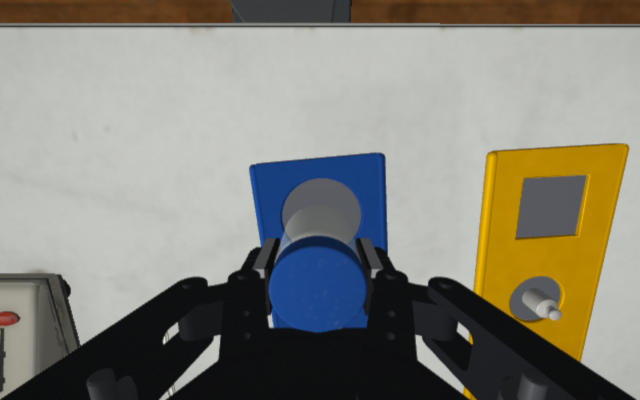

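Blue jar is held upright over the large recess (320,215). I'll lower it slowly to contact.

To row units: 0.025 m / 0.4 = 0.0625, 0.012 m / 0.4 = 0.03.

>>> {"name": "creep_tool", "arguments": {
  "rows": [
    [0.0025,0.005,0.0625,0,0],
    [0,0,0.03,0,0],
    [0,0,0.0075,0,0],
    [0,0,0.005,0,0],
    [0,0,0.005,0,0],
    [0,0,0,0,0],
    [0,0,0,0,0]
  ]
}}

```text
time_s: 27.3
tcp_pos: [0.4423, 0.0811, 0.0266]
ee_rot: [-0.0, 3.14, 0.0]
wrist_force: [-1.7, -0.0, 7.1]
grip_width: 0.48
grasp_force: 61.8
```

Contact. Release, rise, and go to the stopper.

To row units: -0.05 m / 0.4 = -0.125, -0.03 m / 0.4 = -0.075.

>>> {"name": "creep_tool", "arguments": {
  "rows": [
    [0,0,0,0,1],
    [0,0,0,0,1],
    [0,0,0,0,1],
    [0,0,-0.075,0,1],
    [0,0,-0.125,0,1],
    [0,0,-0.125,0,1],
    [0,0,0,0,1],
    [0,0,0,0,1]
  ]
}}

```text
time_s: 28.3
tcp_pos: [0.4409, 0.0811, 0.1548]
ee_rot: [0.0, -3.141, -0.0]
wrist_force: [-0.7, -0.6, -0.6]
grip_width: 0.997
grasp_force: 0.0
```

```bash
python3 -c "
from h import *
go(.538,-.411,.15,np.pi/2)"
```

```text
move [-0.097  -0.4921  0.0047] turn 0.0001746751677251801 yawnow 1.571 j6 -1.54 tcp [0.4409 0.0811 0.1548] t 28.3
```

To row units: -0.055 m / 0.4 = -0.1375, -0.054 m / 0.4 = -0.135.

>>> {"name": "creep_tool", "arguments": {
  "rows": [
    [-0.0275,-0.1375,0,0,1],
    [-0.0275,-0.1375,0,0,1],
    [-0.0275,-0.1375,0,0,1],
    [-0.0275,-0.1375,0,0,1],
    [-0.0275,-0.1375,0,0,1],
    [-0.0275,-0.1375,0,0,1],
    [-0.0275,-0.1375,0,0,1],
    [-0.025,-0.135,0,0,1]
  ]
}}

```text
time_s: 29.3
tcp_pos: [0.5279, -0.359, 0.1525]
ee_rot: [-0.0, -3.138, -0.005]
wrist_force: [0.9, -0.1, -0.1]
grip_width: 0.999
grasp_force: 0.0
```

>>> {"name": "creep_tool", "arguments": {
  "rows": [
    [-0.025,-0.1325,0,0,1],
    [0,0,0.05,0,1],
    [0,0,0,0,1],
    [0,0,0,0,1]
  ]
}}

```text
time_s: 29.8
tcp_pos: [0.5383, -0.4099, 0.1342]
ee_rot: [0.001, -3.14, -0.003]
wrist_force: [0.1, 0.6, 0.2]
grip_width: 0.999
grasp_force: 0.0
```

```bash
python3 -c "
from h import *
c=read_camera('wrist');cv2.imwrite('pics/w9.png',c['img'][:,:,::-1])
for lo,hi,z in(((0,150,60),(6,255,255),.042),):
  for st,ce,m in blobs(c,lo,hi,200): print(st,ce,ray(c,*ce,z),ray(c,*ce,.03))
go(.538,-.411,.015,np.pi/2)"
```

```text
[ 296  186   39   42 1267] [315.00394633 206.52880821] [ 0.53751997 -0.41142634] [ 0.54091374 -0.41149969]
move [ 0.0007 -0.0011  0.1201] turn 0.000933762300647345 yawnow 1.572 j6 -2.33 tcp [ 0.5387 -0.41    0.1351] t 29.85
```

View pics/w9.png

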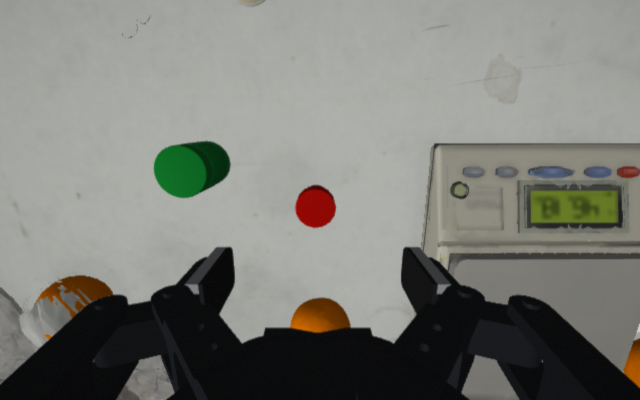

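Wrist view: stopper (315,207) between the open fingers. Green jar (190,170), balance edge (435,200) and tangerine (320,312) are all clear.

To row units: 0.04 m / 0.4 = 0.1, 0.038 m / 0.4 = 0.095.

>>> {"name": "creep_tool", "arguments": {
  "rows": [
    [0,-0.0025,0.1,0,1],
    [0,0,0.1,0,0.8],
    [0,0,0.095,0,0.8],
    [0,0,0,0,0.8],
    [0,0,0,0,0],
    [0,0,0,0,0],
    [0,0,0,0,0],
    [0,0,0,0,0]
  ]
}}

```text
time_s: 30.85
tcp_pos: [0.5402, -0.4128, 0.0201]
ee_rot: [-0.0, 3.138, -0.005]
wrist_force: [-0.5, 1.7, 5.7]
grip_width: 0.395
grasp_force: 59.6
```

>>> {"name": "creep_tool", "arguments": {
  "rows": [
    [0,0,0,0,0],
    [0,0,-0.075,0,0],
    [0,0,-0.125,0,0],
    [0,0,-0.15,0,0],
    [0,0,0,0,0],
    [0,0,0,0,0]
  ]
}}

```text
time_s: 31.6
tcp_pos: [0.5385, -0.4117, 0.1579]
ee_rot: [-0.0, 3.141, -0.001]
wrist_force: [0.3, -0.2, -0.7]
grip_width: 0.393
grasp_force: 59.8
```

```bash
python3 -c "
from h import *
go(.601,.094,.14,np.pi/2)"
```

```text
move [-0.0626  0.5057  0.0177] turn 0.00020137361936223286 yawnow 1.571 j6 -2.33 tcp [ 0.5385 -0.4117  0.1579] t 31.6
```

To row units: 0.057 m / 0.4 = 0.1425, -0.007 m / 0.4 = -0.0175.

>>> {"name": "creep_tool", "arguments": {
  "rows": [
    [-0.0175,0.14,0,0,0],
    [-0.0175,0.14,0,0,0],
    [-0.0175,0.14,0,0,0],
    [-0.0175,0.14,0,0,0],
    [-0.0175,0.14,0,0,0],
    [-0.0175,0.14,0,0,0],
    [-0.0175,0.14,0,0,0],
    [-0.0175,0.1425,0,0,0]
  ]
}}

```text
time_s: 32.6
tcp_pos: [0.5935, 0.039, 0.1554]
ee_rot: [0.0, -3.138, -0.0]
wrist_force: [0.3, -0.9, 0.1]
grip_width: 0.392
grasp_force: 59.8
```

>>> {"name": "creep_tool", "arguments": {
  "rows": [
    [-0.0175,0.1425,0,0,0],
    [0,0,0.1,0,0],
    [0,0,0.1,0,0],
    [0,0,0.025,0,0],
    [0,0,0,0,0],
    [0,0,0,0,0]
  ]
}}

```text
time_s: 33.35
tcp_pos: [0.6028, 0.0939, 0.0686]
ee_rot: [0.0, 3.139, 0.0]
wrist_force: [0.7, 0.1, -0.7]
grip_width: 0.397
grasp_force: 59.9
```

```bash
python3 -c "
from h import *
c=read_camera('wrist');cv2.imwrite('pics/w10.png',c['img'][:,:,::-1])
go(.601,.094,.026,np.pi/2)"
```

```text
move [0.002  0.     0.0429] turn -0.0002427276125487321 yawnow 1.571 j6 -1.53 tcp [0.6029 0.0939 0.0689] t 33.4
```

View pics/w10.png

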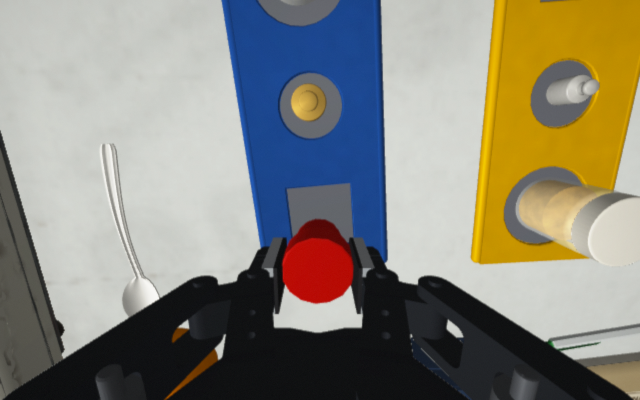

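Stopper is above the square recess (320,215), brass is centred in its recess (310,102) and the cream jar sits in its recess. The other tangerine (195,360) is clear.

To row units: 0.025 m / 0.4 = 0.0625, 0.012 m / 0.4 = 0.03.

>>> {"name": "creep_tool", "arguments": {
  "rows": [
    [0.0025,0,0.0625,0,0],
    [0,0,0.03,0,0],
    [0,0,0.0075,0,0],
    [0,0,0.005,0,0],
    [0,0,0.0025,0,0],
    [0,0,0,0,0],
    [0,0,0,0,0]
  ]
}}

```text
time_s: 34.28
tcp_pos: [0.6012, 0.0942, 0.0252]
ee_rot: [-0.0, 3.14, 0.0]
wrist_force: [0.2, 0.1, 4.6]
grip_width: 0.395
grasp_force: 60.4
```

Contact. Release, retreat up and back, then check.

The manual's scale: shifts go in shares of 0.4 m and turns go in shares of 180 degrees. Converting my numbers, -0.06 m / 0.4 = -0.15, -0.05 m / 0.4 = -0.125.

>>> {"name": "creep_tool", "arguments": {
  "rows": [
    [0,0,0,0,0.8],
    [0,0,0,0,0.8],
    [0,0,0,0,0.8],
    [0,0,-0.075,0,0.8],
    [0,0,-0.125,0,0.8],
    [0,0,-0.15,0,1],
    [0,0,-0.15,0,1],
    [0,0,0,0,1]
  ]
}}

```text
time_s: 35.28
tcp_pos: [0.6038, 0.0943, 0.2303]
ee_rot: [-0.0, 3.13, 0.001]
wrist_force: [-0.1, 0.1, -1.3]
grip_width: 0.998
grasp_force: 0.0
```

>>> {"name": "creep_tool", "arguments": {
  "rows": [
    [0.125,0.125,0,0,1],
    [0.125,0.125,0,0,1],
    [0.075,0.125,0,0,1],
    [0.075,0.125,0,0,1],
    [0,0.125,0,0,1],
    [0,0.125,0,0,1],
    [0,0.125,0,0,1],
    [0,0,0,0,1]
  ]
}}

```text
time_s: 36.28
tcp_pos: [0.4512, 0.4355, 0.2222]
ee_rot: [0.006, -3.14, 0.0]
wrist_force: [0.4, -0.2, -0.2]
grip_width: 0.999
grasp_force: 0.0
```

```bash
python3 -c "
from h import *
c=read_camera('top')['img'];s=read_camera('side')['img']
cv2.imwrite('pics/end.png',np.vstack([cv2.resize(c[150:260,200:470],(800,326)),cv2.resize(s[120:210,260:480],(660,270))[:, :].copy() if 0 else cv2.resize(s[120:210,260:480],(800,270))])[:,:,::-1])"
```

```text
(no output)
```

View pics/end.png

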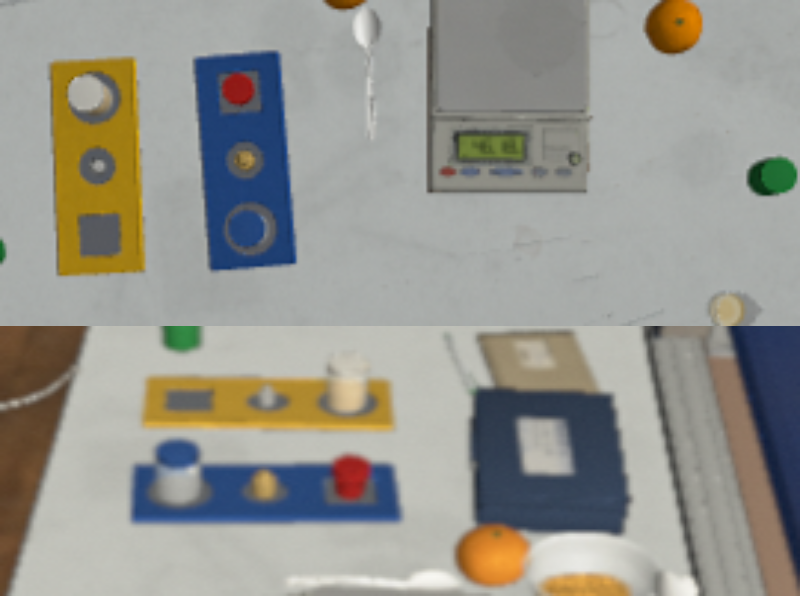

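The picture shows all five upright in their recesses. In the top part: cream jar (90,93), grey weight (97,165), stopper (238,88), brass weight (243,160), blue jar (248,229). The beaker (728,308) and tangerine (673,25) have not moved.

>>> {"name": "creep_tool", "arguments": {
  "rows": [
    [0,0,0,0,1],
    [0,0,0,0,1],
    [0,0,0,0,1],
    [0,0,0,0,1]
  ]
}}

```text
time_s: 36.88
tcp_pos: [0.4523, 0.4321, 0.2246]
ee_rot: [0.001, 3.141, 0.0]
wrist_force: [-0.1, 0.6, -0.5]
grip_width: 0.997
grasp_force: 0.0
```

```bash
python3 -c "
from workcell import *
print(finish_job())"
```

```text
the job is handed in; nothing more can be done
None
```

I made up both kits and handed the job in at about 37 s: in the last pictures all five things stand upright in their own recesses, released, with the beaker and tangerine where they were (the hand-in gave no verdict).

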